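# Roll a dowel rod into the V of a sawing jig and butt it to the length stop

## Robot

A 6-joint arm with a two-finger parallel gripper is mounted at the origin on the work surface; the furniture and walls round the work are solid. World frame = base frame: x ahead of the robot, y to its left, z up, the work surface at z = 0. Lengths are in mm, angles in rad, forces in N, time in s.
With the tool pointing down it reaches from about 350 to 875 mm from the base axis. Payload 4.2 kg.
Tool frame: the origin (TCP) lies midway between the tips of the shut fingers; the grasp point (between the pads) lies 19 mm behind it (tcp_to_grasp is the distance from the TCP to the grasp point, in mm); z points along the fingers, y is the line along which they close (so a half turn about z gives the same grasp; the last joint's range is limited). The gripper opens to 85 mm and grips with 20 to 120 N. Pads are 22 mm wide; open, the fingers measure 114 mm over their backs; the gripper's body (76 mm by 85 mm) begins 54 mm behind the grasp point. The pads swing forward as they close: fully open they stand 13 mm farther back than shut.
Start: joints at [0.259, 0.385, 0.008, 0, -1.194, -0.259], TCP at [624.979, 0.025, 231.312] pointing down, gripper open.
Joint ranges: [-3.14, 3.14], [-1.21, 2.06], [-1.07, 1.41], [-3.16, 2.05], [-2.99, -0.16], [-3.1, 3.1]. Speed limits (rad/s): [2.79, 2.79, 3.14, 3.14, 3.14, 3.14].

## Interface

Orientations are given as a unit quaternion [x, y, z, w].
In Python, from bench import read_state, get_image, job_done, tcp_to_grasp gives the robot as it stands.
- The arm moves only by the tool jog_arm, never from a script. Its argument "plan" is a list of rows, each a list of 3 entries, a list of its own where there are three numbers: the finger opening in mm, from 0 to 85.4, then the shift along the tool's x, y, z as a fraction of full scale, then the turn, a rotation vector about the tool's x, y, z as a fraction of full scale. A call has 1 to 10 rows; each row is the pose to reach, as a shift and turn from the pose commanded when the call began, along the tool's axes at that moment; what a row does not reach only later rows make up. Full scale, the value 1, is 0.1 m for a shift and 60 degrees for a turn. A row lasts 1/8 s, in which the tool goes at most 62.5 mm and 10.7 degrees, less where a joint would pass 70% of its speed; a pose out of reach is approached as far as the arm can. A call with a number of a shift or a turn outside -1 to 1 is refused whole. A call with a gripper value outside its range is refused whole. The fingers move at their own pace and stop on an object; the grip force is fixed at half the most. Time passes only in rows, so rows that repeat a pose let the fingers close. It gives the time, the measured TCP pose, the force, the opening and the grip force at its end, in the units of the state.
- read_state(): the state, without advancing time (a new reading comes with each control period).
- get_image(name): name is "scene" or "side" or "wrist"; returns a dict with "img" (384x512x3 uint8, red, green, blue), "range_z" (384x512 float32, mm along the optical axis (not along the pixel's ray), 0 where there is no reading), "intrinsics" (3x3 intrinsics, pixels), "extrinsics" (4x4, takes a point from camera to world coordinates); the wrist camera has in their place "tool_from_camera" (4x4, takes a point from camera to tool coordinates, whose origin is the TCP and whose axes are the flange's). Camera axes: x right, y down, z forward; pixel columns grow to the right and rows downward; lengths in mm; the calibration is good to about 2 mm. The wrist camera is an equidistant fisheye: a pixel r from the principal point sees the ray r / f radians off the axis. A picture is of the moment at which its call begins: read the wrist's pose just before it.
- job_done(): hands the job in; it is judged then, once.
The state is a dict: "clock": time; "joints": joint angles; "joint_vel": joint speeds; "joint_efforts": joint torques, N m; "position": TCP position; "ee_rot": TCP orientation; "contact_force": force on the tool from outside, world axes, zero at the start; "wrist_torque": the same for the moment, N m; "gripper_width": finger opening in mm; "grasp_force": force on a finger pad.
Only numpy, scipy, OpenCV 4.12 (cv2) and the standard library are available. Lean on these libraries where they do the work, as an engineer would, in place of code of your own. Each camera call takes 0.05 s, during which the arm holds its last target. There are 200 camera calls.

## Task

Get the round wooden rod ready for sawing: pick up the sanding block, lay it flat on top of the rod like a palm and, pressing only lightly, roll the rod forward over the jig's deck until it drops into the V-groove, keeping the block on top of it. Then push the rod's free end with the block until you feel its other end come up against the brass screw of the length stop, gently, as the stop is held only by friction and must keep its setting. Finally lay the block flat on the bench again, clear of the jig; only the block may touch the rod, not the gripper, and leave the glue bottle standing.

Things in the scene. Friction and masses are not known exactly. Their poses are not given: they have to be found in the camera images.
- block_centre (a point): Centre (half-way up) of the loose brown cork sanding block at the front right: a rigid box 60 (its x) x 110 (its y) x 29 mm (z), 0.12 kg, lying flat. Grip it across its 60 mm width, fingertips at least 8 mm above its underside so that they stay off the rod.
- block: The same sanding block; origin 15 mm below its centre.
- rod_centre (a point): Centre of the pale round wooden rod, diameter 30, length 180 mm, about 0.12 kg; its y axis runs along it. It lies free on the jig's deck (centre 45 mm above the bench), nearly parallel to the groove, 55 to 80 mm on the robot's side of the groove's middle. The rod bruises under more than 20 N. Its +y end (the free end) overhangs the jig's left end.
- rod: The same rod; origin at its centre.
- rod_end (a point): Centre of the rod's -y end face, the one that must come up against the stop's screw.
- jig: Wooden V-groove sawing jig, fixed; origin under its centre at bench height, z up. 160 (its x) by 200 mm (its y); flat deck 30 mm above the bench. The groove runs along y at x = +45 mm over the full length; behind it, x = +64 to +80 mm, a low fence, top 44 mm above the bench. The rod is rolled in the jig's +x direction, away from the robot.
- groove_mid (a point): Where the rod's axis passes the jig's middle when it lies in the groove: jig x = +45 mm, 39 mm above the bench; axes as the jig's. The V has 90 degrees and is 24 mm wide at the deck: a rod in it sits 6 mm lower than on the deck, its top 54 mm above the bench, and cannot roll out.
- stop_face (a point): Middle of the stop's wooden face on the groove's line, looking to the jig's +y; 58 to 78 mm from the jig's middle towards -y. From it a brass set screw with a round head 12 mm across stands out along +y: the rod's end must meet its head. The screw stands out 4 to 22 mm, set differently each time and not measured: find it by feel. Sliding the rod in the groove takes 1 to 3 N.
- glue_bottle: Bystander: glue bottle, 58 mm wide, 173 mm tall, standing upright; origin in the middle of its underside.
- end_stop: The length stop: a dark wooden block 18 mm thick across the groove at the jig's right end, 52 mm high above the bench, its brass thumbscrew 66 mm; origin and axes coincide with the jig's but shift with the stop along the jig's y. Friction alone holds it: it yields along -y at about 10 N.

How it is judged:
By the outcome, as a careful person would: the job done as asked, in the order asked, and still so for the second after the job is handed in, with the robot touching nothing.
It also fails if it takes over 72 s, if anything falls off the work surface, if the arm or the gripper's body presses on something with over 40 N, if the wrist force passes 120 N, or if a joint passes its speed limit or range.

## Working session

There is one attempt and no reset: what is moved stays moved. The work goes in short steps, Python scripts to look and compute and a tool call to move; the robot and the scene stay as the last step left them, time stands still between calls to the robot, and variables do not carry over. Pictures are saved under pics/ and viewed, at most 10 in all, crops included, and the job is handed in when it is done.

Besides the shell and the picture viewer there is one more tool, called after "Request:" as name(argument=value, ...), one argument or row to a line, values as JSON. jog_arm: Moves the arm, as the interface text tells. Its arguments: {"type":"object","properties":{"plan":{"type":"array"}},"required":["plan"]}

```bash
mkdir -p pics; cat > h.py <<'E'
import numpy as np, cv2
from bench import *
def cloud(d):
    K=np.array(d["intrinsics"]);z=d["range_z"];v,u=np.indices(z.shape)
    p=np.stack([(u-K[0,2])/K[0,0]*z,(v-K[1,2])/K[1,1]*z,z,np.ones_like(z)],-1)
    return (p@np.array(d["extrinsics"]).T)[...,:3]
E
python3 - <<'E'
from h import *
s=read_state();print({k:np.round(v,3) for k,v in s.items()},tcp_to_grasp)
for n in("scene","side"):
    d=get_image(n);np.save(n+".npy",cloud(d));cv2.imwrite(f"pics/{n}.png",cv2.resize(d["img"][...,::-1],(800,600)))
    cv2.imwrite(n+"_raw.png",d["img"][...,::-1])
    print(n,np.round(d["extrinsics"],2).tolist())
E
```

```text
{'clock': np.float64(0.0), 'joints': array([ 2.590e-01,  3.860e-01,  7.000e-03, -1.000e-03, -1.194e+00,
       -2.590e-01]), 'joint_vel': array([-0.   , -0.001,  0.002, -0.   , -0.   , -0.   ]), 'joint_efforts': array([-1.0000e-03, -3.9229e+01,  1.8840e+01,  4.1860e+00, -5.0000e-03,
        0.0000e+00]), 'position': array([6.24411e+02, 4.00000e-03, 2.30229e+02]), 'ee_rot': array([-0.707,  0.707,  0.001, -0.001]), 'contact_force': array([ 0.69 ,  0.027, -0.117]), 'wrist_torque': array([-0.021,  0.002,  0.039]), 'grasp_force': np.float64(0.0), 'gripper_width': np.float64(85.08)} 18.700000000000003
scene [[0.73, -0.48, 0.48, 82.33], [-0.68, -0.51, 0.53, -556.75], [-0.01, -0.71, -0.7, 660.18], [0.0, 0.0, 0.0, 1.0]]
side [[-1.0, -0.03, 0.06, 405.06], [-0.07, 0.45, -0.89, 841.0], [0.0, -0.89, -0.45, 548.95], [0.0, 0.0, 0.0, 1.0]]
```

View pics/scene.png

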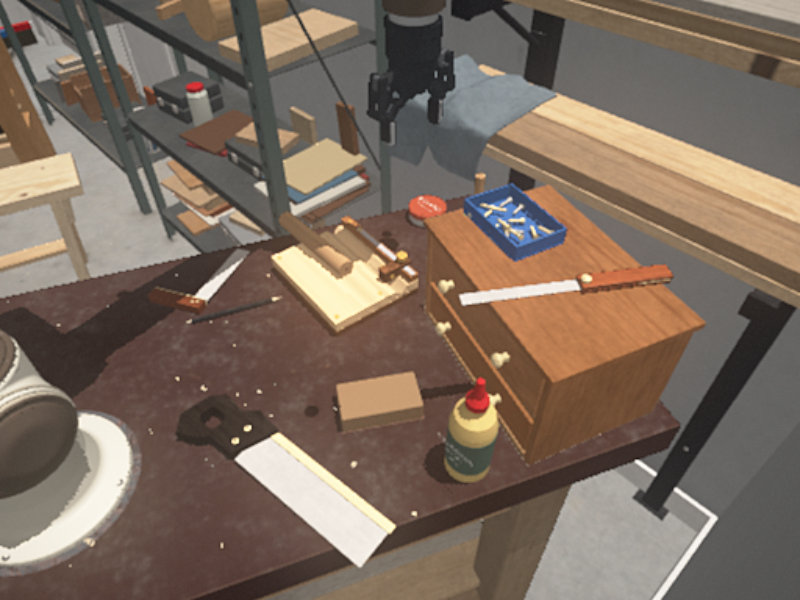

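View pics/side.png

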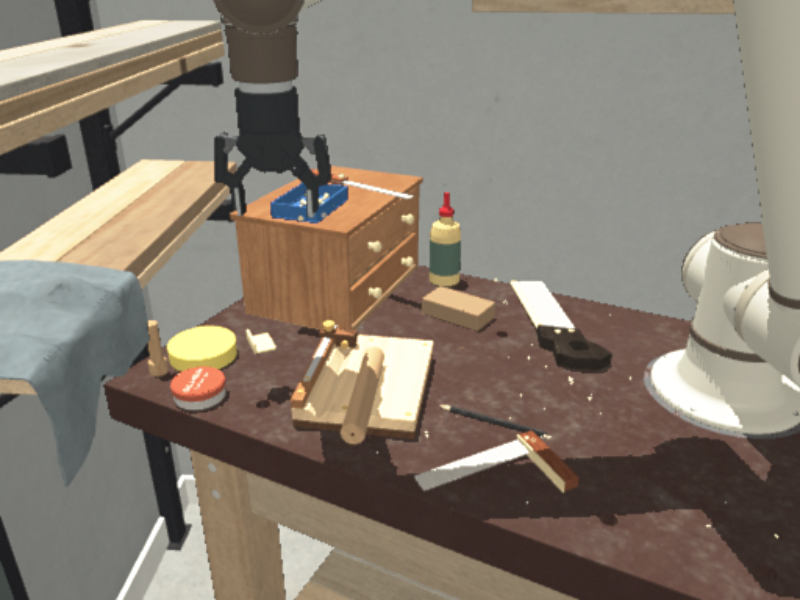

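The scene picture shows the block at (380,400), jig at (345,270), rod at (320,248) and bottle at (470,440). In the side picture the jig is at (365,385), rod at (362,395), stop at (335,335) and block at (458,307).

```bash
python3 - <<'E'
from h import *
f=800/512
for n,box in(("scene",dict(block=(330,365,430,435),jig=(268,205,425,330),bottle=(440,375,505,485))),("side",dict(block=(415,285,500,330),jig=(285,318,440,445),bottle=(425,190,465,290)))):
    P=np.load(n+".npy")
    for k,(a,b,c,d) in box.items():
        Q=P[int(b/f):int(d/f),int(a/f):int(c/f)].reshape(-1,3)
        if k=="bottle": m=(Q[:,2]>30)&(Q[:,2]<110)
        elif k=="block": m=(abs(Q[:,2]-29)<5)
        else: m=abs(Q[:,2]-30)<4
        R=Q[m]; r=cv2.minAreaRect(R[:,:2].astype(np.float32))
        print(n,k,len(R),"z",R[:,2].mean().round(1),"med",np.median(R,0).round(1),"ext",R.min(0).round(),R.max(0).round(),"rect",np.round(r[0],1),np.round(r[1],1),round(r[2],2))
# picture crops
a=cv2.imread("side_raw.png")[200:290,180:285];b=cv2.imread("scene_raw.png")[125:215,165:275]
cv2.imwrite("pics/c1.png",np.vstack([cv2.resize(a,(350,300),interpolation=2),cv2.resize(b,(350,300),interpolation=2)]))
# top-down orthographic height map of both clouds merged, 1px = 0.5 mm? colored
P=[];C=[]
for n in("scene","side"):
    P.append(np.load(n+".npy").reshape(-1,3));C.append(cv2.imread(n+"_raw.png").reshape(-1,3))
for i,(p,c) in enumerate(zip(P,C)):
    im=np.zeros((600,400,3),np.uint8)
    m=(p[:,2]>-5)&(p[:,2]<75)
    for q,cc in zip(p[m],c[m]):
        # x right: 400..700 ; y up: 250..-200
        u=int((q[0]-350)*1.0);v=int((300-q[1])*1.0)
        if 0<=u<400 and 0<=v<600: cv2.circle(im,(u,v),1,cc.tolist(),-1)
    if i==0: A=im
cv2.imwrite("pics/top.png",np.hstack([A,im]))
E
```

```text
scene block 1258 z 28.2 med [ 373.4 -199.4   28.3] ext [ 314. -250.   24.] [ 435. -146.   32.] rect [ 375.6 -197.7] [ 62.6 109.8] 58.64
scene jig 2198 z 28.5 med [473.7  15.4  28.5] ext [415. -71.  26.] [710. 141.  34.] rect [563.6  30. ] [201.4 282.9] 84.91
scene bottle 1066 z 71.3 med [ 382.6 -346.5   70.8] ext [ 370. -367.   30.] [ 496. -270.  110.] rect [ 436.8 -323.9] [149.2  56.8] 21.42
side block 507 z 29.9 med [ 373.4 -190.    30.4] ext [ 316. -250.   24.] [ 436. -142.   34.] rect [ 376. -195.] [ 62.  111.2] 57.97
side jig 2547 z 30.2 med [475.7  52.9  30.3] ext [ 416. -124.   26.] [592. 198.  34.] rect [503.9  37.4] [320.3 172. ] 88.76
side bottle 862 z 67.3 med [ 402.7 -320.2   66.8] ext [ 362. -628.   30.] [ 447. -238.  110.] rect [ 406.5 -432.6] [389.7  84.7] 89.46
```

View pics/top.png

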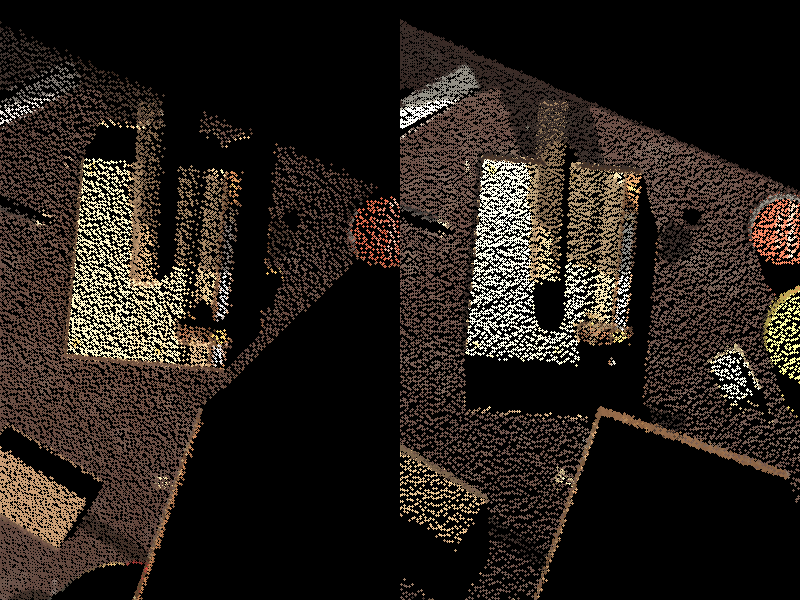

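View pics/c1.png

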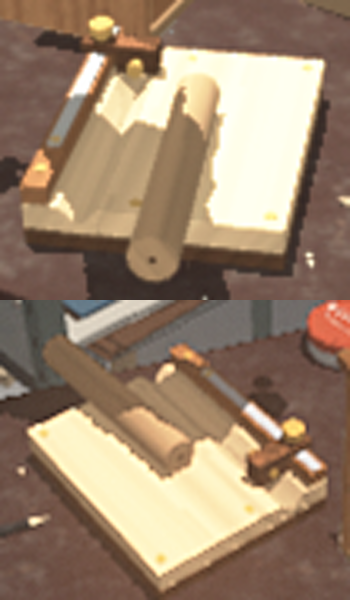

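```bash
cat > m.py <<'E'
from h import *
from scipy.optimize import minimize, least_squares
def rodfit(P,a0):
    # cylinder axis at z=45+dz, radius 15, param x0 at y=ym, slope
    ym=P[:,1].mean()
    def f(p):
        d=np.array([p[1],1,0]);d/=np.linalg.norm(d)
        q=P-np.array([p[0],ym,p[2]]);return np.linalg.norm(np.cross(q,d),axis=1)-15
    r=least_squares(f,[P[:,0].mean(),0,a0],loss="soft_l1",f_scale=1)
    return r.x,ym,np.sqrt(np.mean(r.fun**2))
if __name__=="__main__":
  for n in("scene","side"):
    P=np.load(n+".npy").reshape(-1,3)
    Q=P[(P[:,0]>400)&(P[:,0]<600)&(P[:,1]>-90)&(P[:,1]<160)&(abs(P[:,2]-29.5)<4)]
    r=cv2.minAreaRect(Q[:,:2].astype(np.float32));print(n,"deck rect",np.round(r[0],1),np.round(r[1],1),r[2])
    # left edge: per-y-bin min x ; top/bottom edges: per-x-bin max/min y
    yb=[(y+2.5,np.percentile(Q[abs(Q[:,1]-y-2.5)<2.5,0],1)) for y in range(-45,130,5)]
    c=np.polyfit(*np.array(yb).T,1);print(" left edge x=%.1f + %.4f y, yaw deg %.2f"%(c[1],c[0],-np.degrees(np.arctan(c[0]))))
    xb=[(x,Q[abs(Q[:,0]-x)<2.5,1]) for x in range(430,480,5)]
    for nm,g in(("far",np.max),("near",np.min)):
        c=np.polyfit([x for x,_ in xb],[g(y) for _,y in xb],1);print(" ",nm,"y at 450: %.1f slope %.3f"%(np.polyval(c,450),c[0]))
    R=P[(P[:,0]>470)&(P[:,0]<540)&(P[:,1]>5)&(P[:,1]<240)&(P[:,2]>40)&(P[:,2]<66)]
    x,ym,e=rodfit(R,45);print(" rod x0 %.1f at y %.1f slope %.4f yaw %.2f zc %.1f rms %.2f y-range"%(x[0],ym,x[1],-np.degrees(np.arctan(x[1])),x[2],e),np.percentile(R[:,1],[0,.5,99.5,100]).round(1))
    S=P[(P[:,0]>510)&(P[:,0]<590)&(P[:,1]>-70)&(P[:,1]<0)&(P[:,2]>47)&(P[:,2]<72)]
    print(" stop pts",len(S),S.min(0).round(1),S.max(0).round(1)); T=S[abs(S[:,2]-52)<2.5]
    if len(T)>5: print("  top",cv2.minAreaRect(T[:,:2].astype(np.float32)))
E
python3 m.py
```

```text
scene deck rect [502.3  35.3] [201.5 159.6] 85.05284881591797
 left edge x=421.3 + 0.0880 y, yaw deg -5.03
  far y at 450: 139.0 slope -0.024
  near y at 450: -59.6 slope -0.084
 rod x0 499.5 at y 94.5 slope 0.0415 yaw -2.38 zc 43.2 rms 2.16 y-range [ 13.7  14.4 195.4 197. ]
 stop pts 139 [528.4 -49.1  47. ] [581.8 -25.2  66.5]
  top ((554.4409790039062, -37.5380859375), (18.587024688720703, 51.802101135253906), 82.8199234008789)
side deck rect [503.3  37.8] [203.3 160. ] 84.7531967163086
 left edge x=421.5 + 0.0858 y, yaw deg -4.91
  far y at 450: 140.8 slope 0.082
  near y at 450: -56.5 slope -0.096
 rod x0 500.5 at y 126.1 slope 0.0409 yaw -2.34 zc 44.9 rms 2.58 y-range [ 15.2  19.9 197.8 198.4]
 stop pts 170 [527.8 -44.8  47.1] [582.6 -21.   69.1]
  top ((555.3919677734375, -34.4914665222168), (21.21182632446289, 53.943355560302734), 84.81475830078125)
```

Request:
jog_arm(
  plan=[
    [85, [0.3, 1, 0], [0, 0, 0]],
    [85, [0.3, 1, 0], [0, 0, 0]],
    [85, [0.3, 1, 0], [0, 0, 0]],
  ],
)

```text
clock: 0.48
position: [522.2, -30.8, 231.5]
ee_rot: [-0.707, 0.707, 0.0, -0.0]
contact_force: [1.6, 0.5, 0.6]
gripper_width: 84.9
grasp_force: 0.0
```

Request:
jog_arm(
  plan=[
    [85, [0.5, 0.5, 0.3], [0, 0, 0]],
    [85, [1, 1, 0.6], [0, 0, 0]],
    [85, [1, 1, 0.6], [0, 0, 0]],
    [85, [1, 1, 0.6], [0, 0, 0]],
  ],
)

```text
clock: 0.98
position: [423.9, -130.8, 170.5]
ee_rot: [-0.706, 0.708, 0.001, -0.001]
contact_force: [1.7, 0.2, 0.1]
gripper_width: 84.8
grasp_force: 0.0
```

Request:
jog_arm(
  plan=[
    [85, [0.3, 0.2, 0.2], [0, 0, -0.16]],
    [85, [0.66, 0.48, 0.4], [0, 0, -0.32]],
    [85, [0.66, 0.48, 0.6], [0, 0, -0.5]],
    [85, [0.66, 0.48, 0.6], [0, 0, -0.66]],
    [85, [0.66, 0.48, 0.6], [0, 0, -0.82]],
    [85, [0.66, 0.48, 0.6], [0, 0, -0.972]],
    [85, [0.66, 0.48, 0.6], [0, 0, -0.972]],
    [85, [0.66, 0.48, 0.6], [0, 0, -0.972]],
  ],
)

```text
clock: 1.98
position: [378.0, -195.8, 111.5]
ee_rot: [0.962, -0.274, 0.0, -0.0]
contact_force: [-0.1, 0.3, -0.1]
gripper_width: 85.0
grasp_force: 0.0
```

```bash
cat >> h.py <<'E'
from scipy.spatial.transform import Rotation as Ro
def st():
    s=read_state();R=Ro.from_quat(s["ee_rot"]).as_matrix()
    print("t %.2f pos %s yawY %.2f tilt %.2f,%.2f F %s T %s w %.1f g %.0f j %s"%(s["clock"],np.round(s["position"],1),np.degrees(np.arctan2(R[1,1],R[0,1]))%360,np.degrees(R[0,2]),np.degrees(R[1,2]),np.round(s["contact_force"],1),np.round(s["wrist_torque"],2),s["gripper_width"],s["grasp_force"],np.round(s["joints"],2)))
    return s,R
def go(dx,dy,dz,dyaw=0):
    s,R=st();print("tool shift",np.round(R.T@np.array([dx,dy,dz])/100,3),"turn z",round(-dyaw/60,3))
def to(x,y,z,yaw=None):
    s,R=st();p=s["position"];print("tool shift",np.round(R.T@(np.array([x,y,z])-p)/100,3))
E
python3 - <<'E'
from h import *
to(375.7,-196.5,6)
d=get_image("wrist");cv2.imwrite("pics/w1.png",d["img"][...,::-1])
E
```

```text
t 1.98 pos [ 378.  -195.8  111.5] yawY 238.23 tilt 0.04,-0.01 F [-0.1  0.3 -0.1] T [0.08 0.   0.  ] w 85.0 g 0 j [-0.09  0.19 -0.63  0.   -0.76  1.11]
tool shift [-0.017  0.019  1.055]
```

View pics/w1.png

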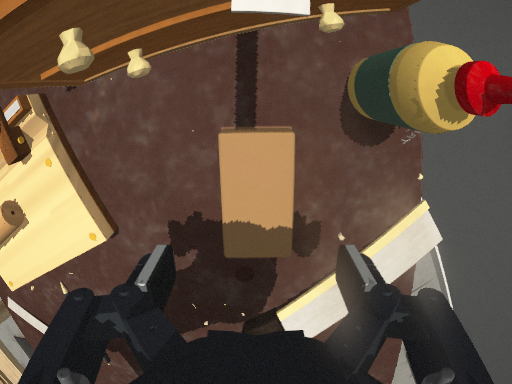

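The wrist view shows the block centred (columns 220–294) between the fingers (155, 355), and parallel to them. I'm descending now.

Request:
jog_arm(
  plan=[
    [85, [-0.017, 0.019, 0.4], [0, 0, 0]],
    [85, [-0.017, 0.019, 0.7], [0, 0, 0]],
    [85, [-0.017, 0.019, 0.9], [0, 0, 0]],
    [85, [-0.017, 0.019, 1.0], [0, 0, 0]],
    [85, [-0.017, 0.019, 1.0], [0, 0, 0]],
    [85, [-0.017, 0.019, 1.0], [0, 0, 0]],
  ],
)

```text
clock: 2.78
position: [375.3, -196.8, 12.0]
ee_rot: [0.962, -0.273, 0.001, -0.0]
contact_force: [0.0, 0.1, 0.2]
gripper_width: 85.0
grasp_force: 0.0
```

```bash
python3 -c "
from h import *
to(375.7,-196.5,6)"
```

```text
t 2.77 pos [ 375.3 -196.8   12. ] yawY 238.32 tilt 0.10,-0.02 F [0.  0.1 0.2] T [-0.03 -0.   -0.03] w 85.0 g 0 j [-0.1   0.37 -0.74  0.   -0.46  1.11]
tool shift [ 0.002 -0.004  0.06 ]
```

Lower 6 mm, close, lift 90 mm.

Request:
jog_arm(
  plan=[
    [85, [0, 0, 0.06], [0, 0, 0]],
    [85, [0, 0, 0.06], [0, 0, 0]],
    [55, [0, 0, 0.06], [0, 0, 0]],
    [55, [0, 0, 0.06], [0, 0, 0]],
    [55, [0, 0, 0.06], [0, 0, 0]],
    [55, [0, 0, 0.06], [0, 0, 0]],
    [55, [0, 0, 0.06], [0, 0, 0]],
    [55, [0, 0, 0.06], [0, 0, 0]],
  ],
)

```text
clock: 3.78
position: [374.8, -196.7, 5.9]
ee_rot: [0.962, -0.273, 0.0, -0.0]
contact_force: [-1.0, 1.5, 5.1]
gripper_width: 58.8
grasp_force: 64.8
```

```bash
python3 -c "
from h import *
st()"
```

```text
t 3.77 pos [ 374.8 -196.7    5.9] yawY 238.35 tilt 0.04,-0.01 F [-1.   1.5  5.1] T [ 0.28  0.28 -0.01] w 58.8 g 65 j [-0.1   0.38 -0.75  0.   -0.44  1.11]
```

Request:
jog_arm(
  plan=[
    [55, [0, 0, -0.2], [0, 0, 0]],
    [55, [0, 0, -0.55], [0, 0, 0]],
    [55, [0, 0, -0.9], [0, 0, 0]],
    [55, [-0.09, -0.33, -0.95], [0, 0, 0]],
    [55, [-0.18, -0.66, -0.95], [0, 0, 0]],
    [55, [-0.26, -0.99, -0.95], [0, 0, 0]],
  ],
)

```text
clock: 4.53
position: [404.2, -97.9, 100.3]
ee_rot: [0.962, -0.273, -0.0, -0.0]
contact_force: [0.4, -0.2, -2.0]
gripper_width: 58.3
grasp_force: 64.9
```

Request:
jog_arm(
  plan=[
    [55, [-0.09, -0.33, 0], [0, 0, -0.1]],
    [55, [-0.18, -0.66, 0], [0, 0, -0.25]],
    [55, [-0.26, -0.99, 0], [0, 0, -0.4]],
    [55, [-0.26, -0.99, 0], [0, 0, -0.488]],
    [55, [-0.26, -0.99, 0], [0, 0, -0.488]],
    [55, [-0.26, -0.99, 0], [0, 0, -0.488]],
  ],
)

```text
clock: 5.28
position: [433.9, -1.2, 100.1]
ee_rot: [1.0, -0.022, -0.0, 0.0]
contact_force: [0.3, 0.0, -1.6]
gripper_width: 58.5
grasp_force: 64.9
```

```bash
python3 -c "
from h import *
to(469.5,98,76)"
```

```text
t 5.28 pos [433.9  -1.2 100.1] yawY 267.49 tilt -0.03,-0.01 F [ 0.3  0.  -1.6] T [-0.04 -0.   -0.  ] w 58.5 g 65 j [ 0.37  0.22 -0.62 -0.   -0.73  1.15]
tool shift [ 0.313 -1.007  0.241]
```

Request:
jog_arm(
  plan=[
    [55, [0.1, -0.3, 0], [0, 0, 0]],
    [55, [0.2, -0.65, 0], [0, 0, 0]],
    [55, [0.313, -1, 0.1], [0, 0, 0]],
    [55, [0.313, -1, 0.24], [0, 0, 0]],
    [55, [0.313, -1, 0.24], [0, 0, 0]],
    [55, [0.313, -1, 0.24], [0, 0, 0]],
  ],
)

```text
clock: 6.02
position: [469.4, 96.7, 76.4]
ee_rot: [1.0, -0.022, -0.0, 0.0]
contact_force: [1.2, -0.5, -0.9]
gripper_width: 58.9
grasp_force: 65.0
```

```bash
python3 - <<'E'
from h import *
st();d=get_image("side")
cv2.imwrite("pics/s2.png",cv2.resize(d["img"][170:300,150:320][...,::-1],(785,600),interpolation=2))
E
```

```text
t 6.03 pos [469.4  96.7  76.4] yawY 267.52 tilt -0.03,-0.02 F [ 1.2 -0.5 -0.9] T [0.01 0.03 0.01] w 58.9 g 65 j [ 0.54  0.32 -0.55  0.   -0.7   0.98]
```

View pics/s2.png

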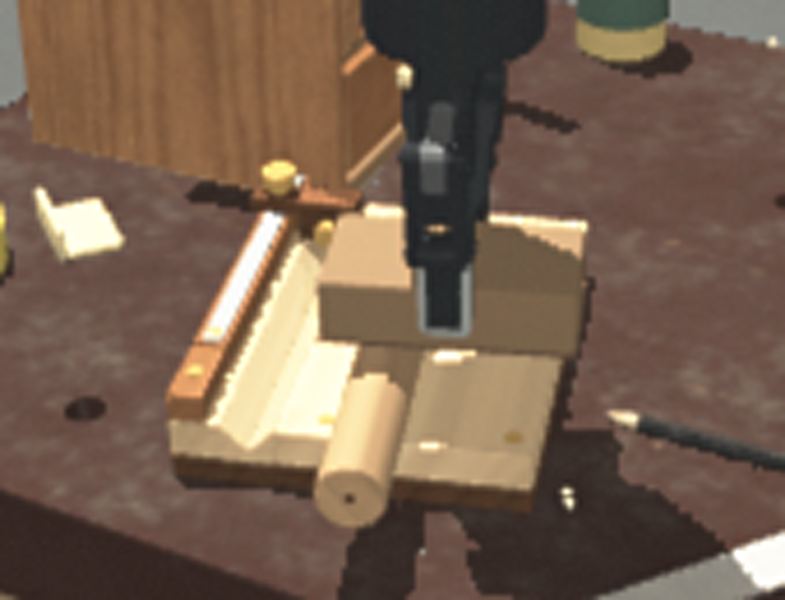

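The picture shows the block level above the rod, with the fingertip (445,333) above its underside (row 349). Now I'm lowering in small steps until it touches.

Request:
jog_arm(
  plan=[
    [55, [0, 0, 0.06], [0, 0, 0]],
    [55, [0, 0, 0.09], [0, 0, 0]],
    [55, [0, 0, 0.09], [0, 0, 0]],
  ],
)

```text
clock: 6.45
position: [469.5, 97.5, 67.1]
ee_rot: [1.0, -0.021, -0.0, 0.0]
contact_force: [-0.8, 0.2, -1.4]
gripper_width: 58.6
grasp_force: 65.0
```

Request:
jog_arm(
  plan=[
    [55, [0, 0, 0.01], [0, 0, 0]],
    [55, [0, 0, 0.01], [0, 0, 0]],
    [55, [0, 0, 0.01], [0, 0, 0]],
  ],
)

```text
clock: 6.82
position: [469.8, 97.8, 66.4]
ee_rot: [1.0, -0.021, 0.0, -0.0]
contact_force: [-0.4, -0.5, -0.8]
gripper_width: 58.6
grasp_force: 65.0
```

Request:
jog_arm(
  plan=[
    [55, [0, 0, 0.01], [0, 0, 0]],
    [55, [0, 0, 0.01], [0, 0, 0]],
    [55, [0, 0, 0.01], [0, 0, 0]],
  ],
)

```text
clock: 7.2
position: [470.2, 97.8, 65.7]
ee_rot: [1.0, -0.021, 0.001, -0.0]
contact_force: [0.2, -0.3, 2.6]
gripper_width: 58.9
grasp_force: 65.5
```

Touch at about 4 N. I'll roll 20 mm with a slight yaw correction.

Request:
jog_arm(
  plan=[
    [55, [0.02, 0, 0.003], [0, 0, 0.002]],
    [55, [0.05, 0, 0.003], [0, 0, 0.005]],
    [55, [0.09, 0, 0.003], [0, 0, 0.01]],
    [55, [0.13, 0, 0.003], [0, 0, 0.014]],
    [55, [0.17, 0, 0.003], [0, 0, 0.018]],
    [55, [0.2, 0, 0.003], [0, 0, 0.021]],
    [55, [0.2, 0, 0.003], [0, 0, 0.021]],
  ],
)

```text
clock: 8.07
position: [491.1, 97.4, 65.7]
ee_rot: [0.999, -0.032, 0.001, -0.001]
contact_force: [0.4, 0.2, 6.2]
gripper_width: 58.5
grasp_force: 65.8
```

```bash
cat > rod.py <<'E'
from m import *
from h import *
st()
d=get_image("side");P=cloud(d);np.save("side2.npy",P);P=P.reshape(-1,3)
R=P[(P[:,0]>470)&(P[:,0]<580)&(P[:,1]>143)&(P[:,1]<240)&(P[:,2]>35)&(P[:,2]<66)]
x,ym,e=rodfit(R,45);ex=np.array([.9962,-.0872]);ey=np.array([.0872,.9962]);c=np.array([502.8,36.5])
q=np.array([x[0],ym]);print("rod n%d jig x %.1f at jy %.1f, yaw rel %.2f, zc %.1f, rms %.2f, free end jy %.1f"%(len(R),(q-c)@ex,(q-c)@ey,5-np.degrees(np.arctan(x[1])),x[2],e,np.percentile((R[:,:2]-c)@ey,99)))
E
python3 rod.py
```

```text
t 8.07 pos [491.1  97.4  65.7] yawY 266.38 tilt 0.14,0.05 F [0.4 0.2 6.2] T [ 0.05 -0.15  0.07] w 58.5 g 66 j [ 0.52  0.37 -0.51  0.   -0.69  0.99]
rod n412 jig x -1.9 at jy 142.7, yaw rel 2.18, zc 44.8, rms 3.81, free end jy 162.0
```

Request:
jog_arm(
  plan=[
    [55, [0.03, 0, -0.002], [0, 0, 0.003]],
    [55, [0.07, 0, -0.002], [0, 0, 0.007]],
    [55, [0.12, 0, -0.002], [0, 0, 0.012]],
    [55, [0.17, 0, -0.002], [0, 0, 0.018]],
    [55, [0.22, 0, -0.002], [0, 0, 0.023]],
    [55, [0.27, 0, -0.002], [0, 0, 0.028]],
    [55, [0.32, 0, -0.002], [0, 0, 0.034]],
    [55, [0.36, 0, -0.002], [0, 0, 0.038]],
    [55, [0.4, 0, -0.002], [0, 0, 0.042]],
    [55, [0.4, 0, -0.002], [0, 0, 0.042]],
  ],
)

```text
clock: 9.38
position: [531.1, 95.0, 65.8]
ee_rot: [0.999, -0.054, 0.001, -0.001]
contact_force: [0.6, 2.6, 4.9]
gripper_width: 58.7
grasp_force: 65.8
```

```bash
python3 rod.py
```

```text
t 9.38 pos [531.1  95.   65.8] yawY 263.84 tilt 0.14,0.06 F [0.6 2.6 4.9] T [ 0.55 -0.09  0.04] w 58.7 g 66 j [ 0.48  0.42 -0.41  0.   -0.73  0.99]
rod n406 jig x 17.8 at jy 143.8, yaw rel 2.80, zc 44.8, rms 3.89, free end jy 162.8
```

```bash
python3 - <<'E'
from m import *
ex=np.array([.9962,-.0872]);ey=np.array([.0872,.9962]);c=np.array([502.8,36.5])
for n,lo,hi in(("side.npy",143,190),("side.npy",60,190),("side2.npy",143,190)):
    P=np.load(n).reshape(-1,3);R=P[(P[:,0]>470)&(P[:,0]<580)&(P[:,1]>lo)&(P[:,1]<hi)&(P[:,2]>47)&(P[:,2]<66)]
    x,ym,e=rodfit(R,45);q=np.array([x[0],ym]);print(n,len(R),"jx %.1f jy %.1f yawrel %.2f zc %.1f rms %.2f"%((q-c)@ex,(q-c)@ey,5-np.degrees(np.arctan(x[1])),x[2],e))
im=get_image("side")["img"]
cv2.imwrite("pics/s3.png",cv2.resize(im[170:300,150:320][...,::-1],(785,600),interpolation=2))
E
```

```text
side.npy 228 jx -12.0 jy 130.3 yawrel 2.30 zc 44.9 rms 0.68
side.npy 557 jx -10.3 jy 92.5 yawrel 2.64 zc 45.0 rms 0.71
side2.npy 228 jx 18.4 jy 132.5 yawrel 2.79 zc 44.9 rms 0.73
```

View pics/s3.png

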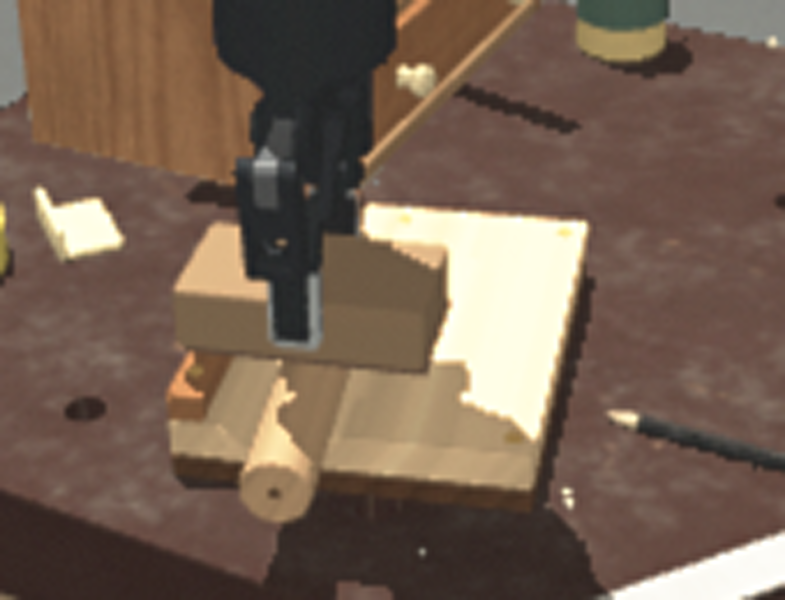

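The rod (end face at (275,492)) rolls as intended, half the block's travel. Continuing toward the groove edge.

Request:
jog_arm(
  plan=[
    [55, [0.02, 0, 0], [0, 0, 0.0]],
    [55, [0.06, -0.001, 0], [0, 0, 0.0]],
    [55, [0.1, -0.002, 0], [0, 0, 0.0]],
    [55, [0.14, -0.003, 0], [0, 0, 0.0]],
    [55, [0.17, -0.004, 0], [0, 0, 0]],
    [55, [0.2, -0.004, 0], [0, 0, 0]],
    [55, [0.2, -0.004, 0], [0, 0, 0]],
  ],
)

```text
clock: 10.35
position: [551.2, 93.9, 65.9]
ee_rot: [0.999, -0.054, 0.002, -0.001]
contact_force: [1.1, 4.6, 5.2]
gripper_width: 58.9
grasp_force: 65.8
```

```bash
cat > rod.py <<'E'
from m import *
from h import *
st()
d=get_image("side");P=cloud(d);np.save("side2.npy",P);P=P.reshape(-1,3)
ex=np.array([.9962,-.0872]);ey=np.array([.0872,.9962]);c=np.array([502.8,36.5])
A=P[(P[:,0]>470)&(P[:,0]<580)&(P[:,1]>143)&(P[:,1]<240)&(P[:,2]>30)&(P[:,2]<66)];f=np.percentile((A[:,:2]-c)@ey,98)
J=(P[:,:2]-c)@ey;X=(P[:,:2]-c)@ex
R=P[(abs(X-20)<60)&(P[:,1]>143)&(J<f-6)&(P[:,2]>42)&(P[:,2]<66)]
x,ym,e=rodfit(R,45);q=np.array([x[0],ym]);print("rod n%d jig x %.1f at jy %.1f, yaw rel %.2f, zc %.1f, rms %.2f, free end jy %.1f"%(len(R),(q-c)@ex,(q-c)@ey,5-np.degrees(np.arctan(x[1])),x[2],e,f))
E
python3 rod.py
```

```text
t 10.35 pos [551.2  93.9  65.9] yawY 263.82 tilt 0.20,0.12 F [1.1 4.6 5.2] T [ 1.31  0.04 -0.03] w 58.9 g 66 j [ 0.46  0.45 -0.36 -0.   -0.75  1.01]
rod n243 jig x 28.4 at jy 134.3, yaw rel 2.59, zc 45.1, rms 0.70, free end jy 162.8
```

Request:
jog_arm(
  plan=[
    [55, [0.02, -0.006, 0], [0, 0, 0.0]],
    [55, [0.05, -0.013, 0], [0, 0, 0.0]],
    [55, [0.08, -0.018, 0], [0, 0, 0.0]],
    [55, [0.1, -0.02, 0], [0, 0, 0.0]],
    [55, [0.1, -0.02, 0], [0, 0, 0]],
  ],
)

```text
clock: 11.02
position: [560.4, 93.5, 65.5]
ee_rot: [0.999, -0.054, 0.001, -0.0]
contact_force: [0.9, -0.1, 5.5]
gripper_width: 58.7
grasp_force: 65.8
```

```bash
python3 rod.py
```

```text
t 11.03 pos [560.4  93.5  65.5] yawY 263.81 tilt 0.06,0.01 F [ 0.9 -0.1  5.5] T [ 0.18 -0.1  -0.04] w 58.7 g 66 j [ 0.45  0.46 -0.34  0.   -0.77  1.01]
rod n238 jig x 33.1 at jy 134.3, yaw rel 2.72, zc 45.1, rms 0.73, free end jy 163.0
```

Request:
jog_arm(
  plan=[
    [55, [0.02, -0.002, 0], [0, 0, 0.0]],
    [55, [0.05, -0.004, 0], [0, 0, 0.0]],
    [55, [0.08, -0.005, 0], [0, 0, 0.0]],
    [55, [0.1, -0.006, 0], [0, 0, 0.0]],
    [55, [0.1, -0.006, 0], [0, 0, 0]],
  ],
)

```text
clock: 11.7
position: [569.4, 92.8, 64.5]
ee_rot: [0.999, -0.054, -0.001, 0.0]
contact_force: [1.1, -0.1, 0.2]
gripper_width: 58.9
grasp_force: 65.2
```

```bash
python3 rod.py
```

```text
t 11.70 pos [569.4  92.8  64.5] yawY 263.80 tilt -0.08,-0.02 F [ 1.1 -0.1  0.2] T [ 0.12 -0.17 -0.  ] w 58.9 g 65 j [ 0.44  0.48 -0.32 -0.   -0.78  1.02]
rod n235 jig x 37.7 at jy 134.1, yaw rel 2.56, zc 44.7, rms 0.74, free end jy 163.0
```

The drop has begun; I'm following it down and forward.

Request:
jog_arm(
  plan=[
    [55, [0.02, 0, 0.005], [0, 0, 0.0]],
    [55, [0.04, 0, 0.01], [0, 0, 0.0]],
    [55, [0.06, -0.001, 0.016], [0, 0, 0.0]],
    [55, [0.08, -0.001, 0.022], [0, 0, 0.0]],
    [55, [0.1, -0.002, 0.03], [0, 0, 0]],
    [55, [0.1, -0.002, 0.03], [0, 0, 0]],
  ],
)

```text
clock: 12.5
position: [579.8, 92.1, 62.1]
ee_rot: [0.999, -0.054, -0.0, 0.0]
contact_force: [-0.2, 0.3, -1.5]
gripper_width: 58.7
grasp_force: 65.0
```

```bash
python3 rod.py
```

```text
t 12.50 pos [579.8  92.1  62.1] yawY 263.81 tilt -0.01,-0.00 F [-0.2  0.3 -1.5] T [ 0.04  0.02 -0.02] w 58.7 g 65 j [ 0.43  0.49 -0.29 -0.   -0.78  1.03]
rod n215 jig x 45.8 at jy 134.9, yaw rel -0.46, zc 39.2, rms 0.86, free end jy 163.0
```

The rod is in the groove (axis z 39.2, aligned). I'll set the block down on it lightly, so it stays on top.

Request:
jog_arm(
  plan=[
    [55, [0, 0, 0.01], [0, 0, 0.0]],
    [55, [0, 0, 0.016], [0, 0, 0.0]],
    [55, [0, 0, 0.021], [0, 0, 0.0]],
    [55, [0, 0, 0.024], [0, 0, 0.0]],
    [55, [0, 0, 0.024], [0, 0, 0]],
  ],
)

```text
clock: 13.18
position: [579.7, 92.1, 60.1]
ee_rot: [0.999, -0.054, 0.0, 0.0]
contact_force: [-0.3, 0.1, -0.0]
gripper_width: 59.1
grasp_force: 65.3
```

Request:
jog_arm(
  plan=[
    [55, [0, 0, -0.2], [0, 0, 0.0]],
    [55, [0, 0, -0.5], [0, 0, 0.0]],
    [55, [-0.03, -0.3, -0.6], [0, 0, 0.15]],
    [55, [-0.06, -0.6, -0.6], [0, 0, 0.3]],
    [55, [-0.1, -0.99, -0.6], [0, 0, 0.45]],
    [55, [-0.1, -0.99, -0.6], [0, 0, 0.6]],
    [55, [-0.1, -0.99, -0.6], [0, 0, 0.74]],
    [55, [-0.1, -0.99, -0.6], [0, 0, 0.74]],
  ],
)

```text
clock: 14.18
position: [580.2, 191.7, 119.6]
ee_rot: [0.905, -0.426, -0.0, 0.0]
contact_force: [-0.7, 0.5, -0.5]
gripper_width: 59.0
grasp_force: 65.0
```

```bash
python3 -c "
from h import *
to(567.5,262,115)"; python3 rod.py
```

```text
t 14.18 pos [580.2 191.7 119.6] yawY 219.53 tilt -0.02,-0.00 F [-0.7  0.5 -0.5] T [ 0.01  0.06 -0.02] w 59.0 g 65 j [ 0.58  0.46 -0.18 -0.   -0.94  0.11]
tool shift [-0.623 -0.349  0.046]
t 14.18 pos [580.2 191.7 119.6] yawY 219.53 tilt -0.02,-0.00 F [-0.7  0.5 -0.5] T [ 0.01  0.06 -0.02] w 59.0 g 65 j [ 0.58  0.46 -0.18 -0.   -0.94  0.11]
rod n216 jig x 46.1 at jy 135.8, yaw rel 0.01, zc 39.2, rms 0.82, free end jy 163.2
```

Request:
jog_arm(
  plan=[
    [55, [-0.3, -0.17, 0], [0, 0, 0.17]],
    [55, [-0.62, -0.34, 0], [0, 0, 0.34]],
    [55, [-0.62, -0.34, 0], [0, 0, 0.5]],
    [55, [-0.62, -0.34, 0], [0, 0, 0.66]],
    [55, [-0.62, -0.34, 0], [0, 0, 0.742]],
    [55, [-0.62, -0.34, 0], [0, 0, 0.742]],
  ],
)

```text
clock: 14.98
position: [567.3, 261.0, 119.7]
ee_rot: [-0.676, 0.737, 0.0, -0.0]
contact_force: [-0.0, 0.6, -0.6]
gripper_width: 58.6
grasp_force: 65.0
```

```bash
python3 -c "
from h import *
to(568,262,30.5)"
```

```text
t 14.97 pos [567.3 261.  119.7] yawY 175.04 tilt -0.00,-0.00 F [-0.   0.6 -0.6] T [-0.02  0.04  0.03] w 58.6 g 65 j [ 0.69  0.48 -0.14 -0.   -0.95 -0.78]
tool shift [-0.011 -0.006  0.892]
```

Request:
jog_arm(
  plan=[
    [55, [0, -0.005, 0.3], [0, 0, 0]],
    [55, [0, -0.005, 0.6], [0, 0, 0]],
    [55, [0, -0.005, 0.8], [0, 0, 0]],
    [55, [0, -0.005, 0.89], [0, 0, 0]],
    [55, [0, -0.005, 0.89], [0, 0, 0]],
    [55, [0, -0.005, 0.89], [0, 0, 0]],
  ],
)

```text
clock: 15.72
position: [568.5, 261.5, 31.9]
ee_rot: [-0.675, 0.738, -0.0, 0.001]
contact_force: [0.4, 0.0, -1.5]
gripper_width: 58.8
grasp_force: 65.1
```

```bash
python3 - <<'E'
from h import *
st();d=get_image("side");cv2.imwrite("pics/s4.png",cv2.resize(d["img"][170:300,150:320][...,::-1],(785,600),interpolation=2))
E
```

```text
t 15.72 pos [568.5 261.5  31.9] yawY 174.94 tilt 0.10,0.06 F [ 0.4  0.  -1.5] T [-0.02  0.07 -0.05] w 58.8 g 65 j [ 0.69  0.58 -0.22  0.   -0.77 -0.78]
```

View pics/s4.png

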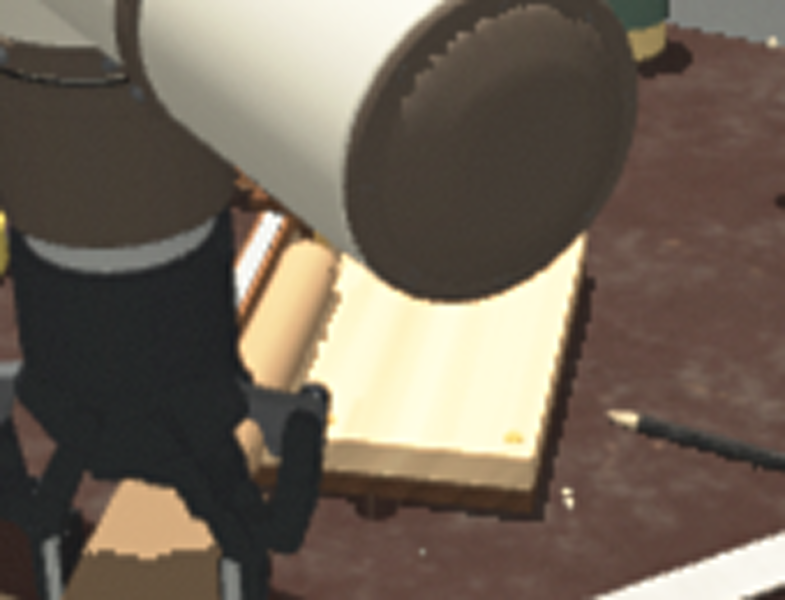

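The rod lies in the groove and the block (150,520) is lined up with its free end. I'll estimate the screw's head from the first images to bracket the feel.

Request:
jog_arm(
  plan=[
    [55, [0.04, 0, 0.01], [0, 0, 0]],
    [55, [0.08, 0, 0.01], [0, 0, 0]],
    [55, [0.1, 0, 0.01], [0, 0, 0]],
    [55, [0.1, 0, 0.01], [0, 0, 0]],
  ],
)

```text
clock: 16.27
position: [566.9, 250.8, 29.9]
ee_rot: [-0.675, 0.738, -0.0, 0.0]
contact_force: [-0.2, -0.6, -1.4]
gripper_width: 58.8
grasp_force: 65.1
```

```bash
python3 - <<'E'
from h import *
st()
ex=np.array([.9962,-.0872]);ey=np.array([.0872,.9962]);c=np.array([502.8,36.5])
np.save("scene2.npy",cloud(get_image("scene")))
for n in("scene","side","scene2"):
    P=np.load(n+".npy").reshape(-1,3);X=(P[:,:2]-c)@ex;Y=(P[:,:2]-c)@ey;Z=P[:,2]
    m=(abs(X-46)<5)&(Y>-82)&(Y<-10)&(Z>25)
    o=np.argsort(Y[m]);print(n,[(round(float(y)),round(float(z))) for y,z in zip(Y[m][o],Z[m][o])][::max(1,m.sum()//50)])
d=get_image("scene");P=cloud(d)
im=cv2.imread("scene_raw.png");a=im[145:190,225:280];b=d["img"][145:190,225:280][...,::-1]
cv2.imwrite("pics/c5.png",np.hstack([cv2.resize(q,(400,330),interpolation=2) for q in(a,b)]))
E
```

```text
t 16.27 pos [566.9 250.8  29.9] yawY 174.88 tilt 0.00,0.00 F [-0.2 -0.6 -1.4] T [-0.01 -0.04 -0.01] w 58.8 g 65 j [ 0.68  0.58 -0.23  0.   -0.76 -0.77]
scene [(-78, 39), (-78, 36), (-78, 34), (-78, 37), (-78, 50), (-78, 37), (-77, 46), (-77, 46), (-77, 43), (-77, 44), (-77, 51), (-76, 39), (-76, 39), (-76, 30), (-76, 47), (-76, 48), (-75, 39), (-75, 30), (-75, 52), (-75, 50), (-74, 50), (-73, 39), (-72, 50), (-71, 52), (-70, 50), (-70, 52), (-67, 50), (-65, 50), (-64, 50), (-64, 52), (-64, 50), (-62, 51), (-60, 51), (-60, 51), (-52, 43), (-50, 43), (-49, 41), (-47, 298), (-33, 295), (-33, 292), (-30, 294), (-25, 303), (-25, 294), (-22, 293)]
side [(-74, 51), (-74, 51), (-73, 54), (-69, 54), (-68, 52), (-68, 52), (-66, 55), (-66, 53), (-65, 54), (-64, 54), (-62, 52), (-61, 53), (-61, 53), (-60, 43), (-60, 54), (-59, 51), (-59, 51), (-59, 46), (-59, 41), (-59, 52), (-59, 49), (-59, 50), (-58, 39), (-58, 44), (-58, 47), (-58, 49), (-58, 52), (-58, 50), (-56, 43), (-56, 45), (-56, 46), (-56, 48), (-56, 43), (-55, 48), (-51, 41), (-51, 46), (-50, 39), (-50, 43), (-50, 39), (-49, 38), (-49
[... 357 characters left out ...]
6, 38), (-76, 31), (-76, 43), (-76, 29), (-76, 46), (-75, 41), (-75, 37), (-75, 49), (-75, 50), (-75, 52), (-74, 51), (-74, 50), (-73, 52), (-72, 52), (-70, 52), (-69, 51), (-69, 49), (-67, 50), (-67, 53), (-67, 51), (-66, 50), (-64, 50), (-64, 51), (-63, 52), (-62, 53), (-60, 51), (-53, 45), (-50, 43), (-21, 38), (-20, 47), (-20, 30), (-20, 50), (-20, 25), (-20, 52), (-20, 48), (-20, 50), (-19, 53), (-19, 35), (-19, 41), (-19, 26), (-19, 39), (-19, 33), (-19, 46), (-19, 39), (-19, 44), (-19, 42), (-19, 27), (-18, 37), (-18, 47), (-18, 43), (-18, 33), (-18, 30), (-18, 35), (-18, 40), (-17, 29), (-17, 36), (-16, 51), (-16, 51), (-16, 52), (-14, 52), (-13, 53), (-12, 52), (-10, 52), (-10, 52)]
```

View pics/c5.png

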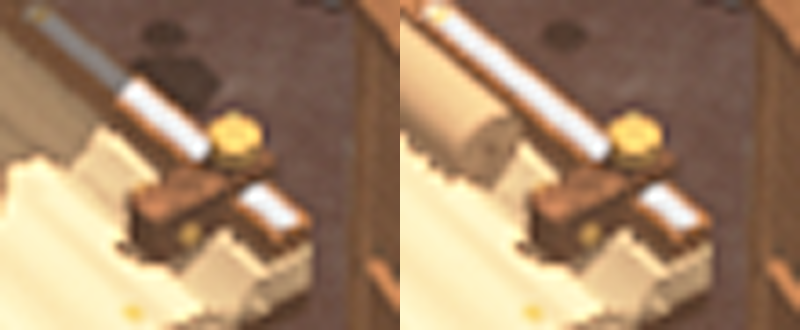

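The new crop shows the rod's end at (490,150) and the stop untouched at (600,200). The head is about 30 mm from the rod's end. I'll push slowly.

Request:
jog_arm(
  plan=[
    [55, [0.01, 0, 0], [0, 0, 0]],
    [55, [0.02, 0, 0], [0, 0, 0]],
    [55, [0.03, 0, 0], [0, 0, 0]],
    [55, [0.04, 0, 0], [0, 0, 0]],
    [55, [0.05, 0, 0], [0, 0, 0]],
    [55, [0.05, 0, 0], [0, 0, 0]],
  ],
)

```text
clock: 17.12
position: [566.5, 246.0, 29.8]
ee_rot: [-0.675, 0.738, -0.0, -0.0]
contact_force: [0.3, 0.7, -0.9]
gripper_width: 58.5
grasp_force: 65.1
```

Request:
jog_arm(
  plan=[
    [55, [0.01, 0, 0], [0, 0, 0]],
    [55, [0.03, 0, 0], [0, 0, 0]],
    [55, [0.05, 0, 0], [0, 0, 0]],
    [55, [0.07, 0, 0], [0, 0, 0]],
    [55, [0.09, 0, 0], [0, 0, 0]],
    [55, [0.11, 0, 0], [0, 0, 0]],
    [55, [0.13, 0, 0], [0, 0, 0]],
    [55, [0.15, 0, 0], [0, 0, 0]],
    [55, [0.15, 0, 0], [0, 0, 0]],
  ],
)

```text
clock: 18.25
position: [565.1, 230.8, 29.8]
ee_rot: [-0.675, 0.738, -0.0, -0.0]
contact_force: [0.6, 0.9, -1.2]
gripper_width: 58.9
grasp_force: 65.1
```

```bash
cat > en.py <<'E'
from h import *
st()
ex=np.array([.9962,-.0872]);ey=np.array([.0872,.9962]);c=np.array([502.8,36.5])
P=cloud(get_image("scene")).reshape(-1,3);X=(P[:,:2]-c)@ex;Y=(P[:,:2]-c)@ey;Z=P[:,2]
m=(abs(X-46)<11)&(Y>-57)&(Y<5)&(Z>30)&(Z<46);y=Y[m];print("pts low z",np.histogram(y,np.arange(-57,6,2)))
m=(abs(X-46)<12)&(Y<-54)&(Y>-90)&(abs(Z-51.5)<2);print("stop top y med %.2f"%np.median(Y[m]))
E
python3 en.py
```

```text
t 18.25 pos [565.1 230.8  29.8] yawY 174.90 tilt -0.02,-0.02 F [ 0.6  0.9 -1.2] T [ 0.12 -0.06  0.05] w 58.9 g 65 j [ 0.65  0.57 -0.26  0.   -0.75 -0.74]
pts low z (array([ 0,  0,  2,  1,  0,  0,  0,  0,  9, 20,  2,  0,  0,  0,  0,  0,  0,
        0,  0,  0,  0,  0,  0,  0,  0,  0,  0,  0,  0,  0,  0]), array([-57, -55, -53, -51, -49, -47, -45, -43, -41, -39, -37, -35, -33,
       -31, -29, -27, -25, -23, -21, -19, -17, -15, -13, -11,  -9,  -7,
        -5,  -3,  -1,   1,   3,   5]))
stop top y med -67.16
```

Request:
jog_arm(
  plan=[
    [55, [0.01, 0, 0], [0, 0, 0]],
    [55, [0.025, 0, 0], [0, 0, 0]],
    [55, [0.04, 0, 0], [0, 0, 0]],
    [55, [0.055, 0, 0], [0, 0, 0]],
    [55, [0.07, 0, 0], [0, 0, 0]],
    [55, [0.07, 0, 0], [0, 0, 0]],
  ],
)

```text
clock: 19.05
position: [564.4, 223.9, 29.8]
ee_rot: [-0.675, 0.738, -0.0, -0.0]
contact_force: [-0.1, 0.1, -0.6]
gripper_width: 58.9
grasp_force: 65.1
```

Request:
jog_arm(
  plan=[
    [55, [0.003, 0, 0], [0, 0, 0]],
    [55, [0.006, 0, 0], [0, 0, 0]],
    [55, [0.006, 0, 0], [0, 0, 0]],
  ],
)

```text
clock: 19.42
position: [564.4, 223.6, 29.8]
ee_rot: [-0.675, 0.738, 0.0, -0.0]
contact_force: [-0.6, 2.4, -0.8]
gripper_width: 58.6
grasp_force: 65.1
```

Request:
jog_arm(
  plan=[
    [55, [0.003, 0, 0], [0, 0, 0]],
    [55, [0.006, 0, 0], [0, 0, 0]],
  ],
)

```text
clock: 19.68
position: [564.4, 223.0, 29.8]
ee_rot: [-0.675, 0.738, 0.0, -0.0]
contact_force: [-1.0, 1.3, -1.0]
gripper_width: 58.6
grasp_force: 65.1
```

Request:
jog_arm(
  plan=[
    [55, [0.003, 0, 0], [0, 0, 0]],
    [55, [0.006, 0, 0], [0, 0, 0]],
  ],
)

```text
clock: 19.92
position: [564.3, 222.4, 29.8]
ee_rot: [-0.675, 0.738, 0.0, -0.0]
contact_force: [-0.9, 1.7, -1.3]
gripper_width: 58.7
grasp_force: 65.1
```

Request:
jog_arm(
  plan=[
    [55, [0.002, 0, 0], [0, 0, 0]],
    [55, [0.004, 0, 0], [0, 0, 0]],
  ],
)

```text
clock: 20.18
position: [564.3, 222.0, 29.8]
ee_rot: [-0.675, 0.738, 0.0, -0.0]
contact_force: [-0.6, 1.7, -0.9]
gripper_width: 59.0
grasp_force: 65.0
```

Request:
jog_arm(
  plan=[
    [55, [0.003, 0, 0], [0, 0, 0]],
    [55, [0.005, 0, 0], [0, 0, 0]],
  ],
)

```text
clock: 20.42
position: [564.2, 221.5, 29.8]
ee_rot: [-0.675, 0.738, 0.0, -0.0]
contact_force: [-0.8, 1.4, -0.9]
gripper_width: 58.8
grasp_force: 65.0
```

Request:
jog_arm(
  plan=[
    [55, [0.002, 0, 0], [0, 0, 0]],
    [55, [0.004, 0, 0], [0, 0, 0]],
  ],
)

```text
clock: 20.68
position: [564.2, 221.1, 29.8]
ee_rot: [-0.675, 0.738, -0.0, 0.0]
contact_force: [-1.2, 1.4, -0.8]
gripper_width: 59.0
grasp_force: 65.0
```

Request:
jog_arm(
  plan=[
    [55, [0.002, 0, 0], [0, 0, 0]],
    [55, [0.004, 0, 0], [0, 0, 0]],
  ],
)

```text
clock: 20.92
position: [564.2, 220.7, 29.8]
ee_rot: [-0.675, 0.738, 0.0, 0.0]
contact_force: [-1.0, 1.9, -1.9]
gripper_width: 58.8
grasp_force: 65.0
```

Request:
jog_arm(
  plan=[
    [55, [0.002, 0, 0], [0, 0, 0]],
    [55, [0.003, 0, 0], [0, 0, 0]],
  ],
)

```text
clock: 21.18
position: [564.2, 220.6, 29.8]
ee_rot: [-0.675, 0.738, 0.0, 0.0]
contact_force: [-1.1, 3.4, -1.1]
gripper_width: 58.4
grasp_force: 65.0
```

Request:
jog_arm(
  plan=[
    [55, [0.002, 0, 0], [0, 0, 0]],
    [55, [0.002, 0, 0], [0, 0, 0]],
  ],
)

```text
clock: 21.42
position: [564.2, 220.6, 29.9]
ee_rot: [-0.675, 0.738, 0.0, 0.0]
contact_force: [-1.6, 3.7, -1.8]
gripper_width: 59.1
grasp_force: 65.0
```

Request:
jog_arm(
  plan=[
    [55, [0.002, 0, 0], [0, 0, 0]],
    [55, [0.003, 0, 0], [0, 0, 0]],
  ],
)

```text
clock: 21.68
position: [564.3, 220.5, 29.9]
ee_rot: [-0.675, 0.738, 0.0, 0.001]
contact_force: [-2.4, 5.1, -1.4]
gripper_width: 58.8
grasp_force: 65.1
```

```bash
python3 en.py
```

```text
t 21.68 pos [564.3 220.5  29.9] yawY 174.90 tilt 0.04,0.05 F [-2.4  5.1 -1.4] T [ 1.43  0.55 -0.2 ] w 58.8 g 65 j [ 0.64  0.56 -0.27 -0.   -0.74 -0.73]
pts low z (array([0, 0, 0, 4, 8, 3, 0, 0, 0, 0, 0, 0, 1, 0, 0, 0, 0, 0, 0, 1, 0, 0,
       0, 0, 1, 0, 1, 0, 0, 0, 0]), array([-57, -55, -53, -51, -49, -47, -45, -43, -41, -39, -37, -35, -33,
       -31, -29, -27, -25, -23, -21, -19, -17, -15, -13, -11,  -9,  -7,
        -5,  -3,  -1,   1,   3,   5]))
stop top y med -68.07
```

Contact is felt: the force rises to 5 N and the motion stalls. I'm backing off straight, then lifting.

Request:
jog_arm(
  plan=[
    [55, [-0.01, 0, 0], [0, 0, 0]],
    [55, [-0.1, 0, 0], [0, 0, 0]],
    [55, [-0.25, 0, 0], [0, 0, 0]],
    [55, [-0.25, 0, -0.3], [0, 0, 0]],
    [55, [-0.25, 0, -0.7], [0, 0, 0]],
    [55, [-0.25, 0, -1], [0, 0, 0]],
    [55, [-0.25, 0, -1], [0, 0, 0]],
  ],
)

```text
clock: 22.6
position: [567.9, 246.4, 132.8]
ee_rot: [-0.675, 0.738, -0.001, 0.003]
contact_force: [-0.1, -0.6, -1.7]
gripper_width: 59.0
grasp_force: 65.1
```

```bash
python3 en.py; python3 rod.py
```

```text
t 22.60 pos [567.9 246.4 132.8] yawY 174.96 tilt 0.31,0.19 F [-0.1 -0.6 -1.7] T [ 0.    0.01 -0.01] w 59.0 g 65 j [ 0.67  0.45 -0.15  0.   -0.97 -0.76]
pts low z (array([ 0,  0,  0,  4, 12,  0,  0,  0,  0,  0,  0,  0,  0,  0,  0,  0,  0,
        0,  0,  0,  0,  0,  0,  0,  1,  1,  0,  0,  0,  0,  0]), array([-57, -55, -53, -51, -49, -47, -45, -43, -41, -39, -37, -35, -33,
       -31, -29, -27, -25, -23, -21, -19, -17, -15, -13, -11,  -9,  -7,
        -5,  -3,  -1,   1,   3,   5]))
stop top y med -68.77
t 22.65 pos [566.6 245.6 130.6] yawY 174.92 tilt 0.09,0.08 F [-0.7 -0.2 -1.5] T [-0.01  0.05  0.  ] w 58.6 g 65 j [ 0.67  0.46 -0.15 -0.   -0.96 -0.76]
rod n51 jig x 46.0 at jy 119.6, yaw rel 1.93, zc 39.0, rms 0.78, free end jy 133.2
```

```bash
python3 - <<'E'
from h import *
ex=np.array([.9962,-.0872]);ey=np.array([.0872,.9962]);c=np.array([502.8,36.5])
np.save("scene3.npy",cloud(get_image("scene")))
for n in("scene","scene2","scene3"):
    P=np.load(n+".npy").reshape(-1,3);X=(P[:,:2]-c)@ex;Y=(P[:,:2]-c)@ey;Z=P[:,2]
    m=(X>30)&(X<80)&(Y<-50)&(Y>-95)&(Z>32)&(Z<47);b=(X>30)&(X<80)&(Y<-54)&(Y>-85)&(abs(Z-51)<1.5)
    k=(Z>58)&(Z<72)&(X>30)&(X<90)&(Y<-40)&(Y>-100)
    print(n,"back face",np.median(Y[m&(Y<-70)]).round(2),"top front",np.percentile(Y[b],[2,50,98]).round(1),"thumb",k.sum(),np.median(Y[k]).round(2))
from h import to
to(440,150,130)
E
```

```text
scene back face -77.32 top front [-77.5 -70.1 -60.2] thumb 35 -70.28
scene2 back face -77.79 top front [-77.2 -70.  -60.1] thumb 34 -70.32
scene3 back face -77.61 top front [-77.3 -70.1 -60.6] thumb 34 -69.99
t 22.75 pos [565.5 244.7 128.4] yawY 174.90 tilt -0.14,-0.07 F [-0.3 -0.  -0.8] T [-0.02 -0.04 -0.01] w 58.8 g 65 j [ 0.67  0.46 -0.15 -0.   -0.97 -0.76]
tool shift [ 1.054  1.165 -0.012]
```

Request:
jog_arm(
  plan=[
    [55, [0.48, 0.41, 0], [0, 0, 0]],
    [55, [0.97, 0.82, 0], [0, 0, 0]],
    [55, [0.97, 0.82, 0], [0, 0, 0]],
    [55, [0.97, 0.82, 0], [0, 0, 0]],
  ],
)

```text
clock: 23.25
position: [476.1, 155.4, 129.4]
ee_rot: [-0.675, 0.738, -0.0, -0.0]
contact_force: [1.0, 0.1, -0.5]
gripper_width: 59.0
grasp_force: 65.1
```

Request:
jog_arm(
  plan=[
    [55, [0.48, 0.35, 0], [0, 0, 0]],
    [55, [0.96, 0.7, 0], [0, 0, 0]],
    [55, [0.96, 0.7, 0], [0, 0, 0]],
  ],
)

```text
clock: 23.62
position: [395.4, 64.2, 129.1]
ee_rot: [-0.674, 0.739, 0.001, -0.001]
contact_force: [1.1, 1.1, -0.5]
gripper_width: 58.9
grasp_force: 65.2
```

Request:
jog_arm(
  plan=[
    [55, [0.48, 0.05, 0], [0, 0, 0]],
    [55, [0.98, 0.1, 0], [0, 0, 0]],
    [55, [0.98, 0.1, 0], [0, 0, 0]],
  ],
)

```text
clock: 24.0
position: [379.9, -31.9, 129.7]
ee_rot: [-0.673, 0.739, 0.0, -0.0]
contact_force: [0.9, -0.3, -0.7]
gripper_width: 58.8
grasp_force: 65.1
```

Request:
jog_arm(
  plan=[
    [55, [0.48, -0.04, 0], [0, 0, -0.15]],
    [55, [0.98, -0.08, 0], [0, 0, -0.3]],
    [55, [0.98, -0.08, 0], [0, 0, -0.45]],
    [55, [0.98, -0.08, 0], [0, 0, -0.6]],
    [55, [0.98, -0.08, 0], [0, 0, -0.8]],
    [55, [0.98, -0.08, 0], [0, 0, -1]],
    [55, [0.98, -0.08, 0], [0, 0, -1]],
    [55, [0.98, -0.08, 0], [0, 0, -1]],
  ],
)

```text
clock: 25.0
position: [380.4, -128.2, 129.9]
ee_rot: [0.954, -0.301, 0.0, -0.0]
contact_force: [0.5, 0.9, -0.7]
gripper_width: 58.8
grasp_force: 65.1
```

```bash
python3 -c "
from h import *
to(375,-195,20)"
```

```text
t 25.00 pos [ 380.4 -128.2  129.9] yawY 234.95 tilt 0.05,-0.01 F [ 0.5  0.9 -0.7] T [-0.02  0.03  0.04] w 58.8 g 65 j [ 0.08  0.12 -0.66  0.   -0.8   0.87]
tool shift [0.338 0.578 1.099]
```

Request:
jog_arm(
  plan=[
    [55, [0.17, 0.29, 0.2], [0, 0, -0.05]],
    [55, [0.34, 0.58, 0.5], [0, 0, -0.055]],
    [55, [0.34, 0.58, 0.8], [0, 0, -0.055]],
    [55, [0.34, 0.58, 1.0], [0, 0, -0.055]],
    [55, [0.34, 0.58, 1.0], [0, 0, -0.055]],
    [55, [0.34, 0.58, 1.0], [0, 0, -0.055]],
  ],
)

```text
clock: 25.75
position: [374.2, -195.9, 30.3]
ee_rot: [0.962, -0.274, 0.001, -0.0]
contact_force: [1.0, -0.6, -1.0]
gripper_width: 58.8
grasp_force: 65.1
```

```bash
python3 -c "
from h import *
to(375,-195,6.3)"
```

```text
t 25.75 pos [ 374.2 -195.9   30.3] yawY 238.24 tilt 0.08,-0.02 F [ 1.  -0.6 -1. ] T [-0.05  0.02  0.01] w 58.8 g 65 j [-0.09  0.33 -0.73  0.   -0.51  1.11]
tool shift [ 0.002 -0.011  0.24 ]
```

Request:
jog_arm(
  plan=[
    [55, [0, 0, 0.1], [0, 0, 0]],
    [55, [0, 0, 0.19], [0, 0, 0]],
    [55, [0, 0, 0.225], [0, 0, 0]],
    [55, [0, 0, 0.24], [0, 0, 0]],
    [55, [0, 0, 0.24], [0, 0, 0]],
  ],
)

```text
clock: 26.38
position: [372.9, -196.0, 5.9]
ee_rot: [0.962, -0.274, 0.0, -0.0]
contact_force: [-0.4, 1.1, -0.7]
gripper_width: 58.6
grasp_force: 65.1
```

Request:
jog_arm(
  plan=[
    [55, [0, 0, 0.005], [0, 0, 0]],
    [55, [0, 0, 0.005], [0, 0, 0]],
    [85, [0, 0, 0.0], [0, 0, 0]],
    [85, [0, 0, 0.0], [0, 0, 0]],
    [85, [0, 0, 0], [0, 0, 0]],
    [85, [0, 0, 0], [0, 0, 0]],
    [85, [0, 0, -0.2], [0, 0, 0]],
    [85, [0, 0, -0.6], [0, 0, 0]],
    [85, [0, 0, -1], [0, 0, 0]],
    [85, [0, 0, -1], [0, 0, 0]],
  ],
)

```text
clock: 27.62
position: [375.0, -196.3, 108.6]
ee_rot: [0.962, -0.274, 0.004, -0.0]
contact_force: [0.4, 0.1, -0.1]
gripper_width: 84.8
grasp_force: 0.0
```

Request:
jog_arm(
  plan=[
    [85, [0, 0, -0.5], [0, 0, 0]],
    [85, [0, 0, -0.8], [0, 0, 0]],
    [85, [0, 0, -0.8], [0, 0, 0]],
    [85, [0, 0, -0.8], [0, 0, 0]],
  ],
)

```text
clock: 28.12
position: [371.8, -195.7, 184.4]
ee_rot: [0.962, -0.274, -0.001, -0.0]
contact_force: [-0.9, -0.5, -1.3]
gripper_width: 84.9
grasp_force: 0.0
```

```bash
python3 rod.py; python3 - <<'E'
from h import *
a=get_image("scene");b=get_image("side")
cv2.imwrite("pics/f.png",np.hstack([cv2.resize(a["img"][110:320,100:340][...,::-1],(400,350)),cv2.resize(b["img"][110:300,160:400][...,::-1],(400,350))]))
E
```

```text
t 28.12 pos [ 371.8 -195.7  184.4] yawY 238.17 tilt -0.15,0.05 F [-0.9 -0.5 -1.3] T [-0.03  0.06  0.01] w 84.9 g 0 j [-0.09  0.08 -0.53 -0.   -0.96  1.11]
rod n83 jig x 45.9 at jy 119.7, yaw rel -1.84, zc 39.3, rms 0.78, free end jy 133.7
```

View pics/f.png

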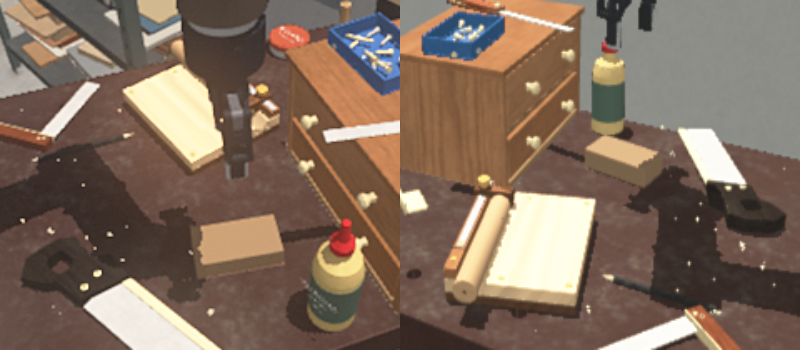

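The block lies flat at (238,245), the rod sits in the groove against the stop (right view, (485,245)), and the bottle is standing.

```bash
python3 -c "
from bench import *
print(job_done())"
```

```text
the job is handed in; nothing more can be done
None
```

The job is handed in at about 28 s: the rod is in the V-groove with its end felt up against the brass screw (about 5 N, stop not moved), the block lies flat at its original spot clear of the jig, and the bottle is standing.

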